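Set up the tub sealer and bring its drive lever through the gate

ROBOT

A 7-joint arm with a two-finger parallel gripper is mounted at the origin on the work surface. World frame = base frame: x ahead of the robot, y to its left, z up, the work surface at z = 0. Lengths are in mm, angles in rad, forces in N, time in s.
With the tool pointing down it reaches from about 400 to 750 mm from the base axis. Payload 19.5 kg.
Tool frame: the origin (TCP) lies between the finger pads; the fingertips stand 17 mm ahead of it and the grasp point (between the pads) lies 2 mm behind it; z points along the fingers, y is the direction in which the jaws open and shut (so a half turn about z gives the same grasp; the last joint's range is limited). The gripper opens to 85 mm and grips with 20 to 120 N. Pads are 22 mm wide; open, the fingers measure 114 mm over their backs; the gripper's body (76 mm by 85 mm) begins 54 mm behind the grasp point. The pads swing forward as they close: fully open they stand 13 mm farther back than shut.
Start: joints at [-1.388, 0.707, -0.028, 1.485, 0.022, 0.951, -0.075], TCP at [128.164, 560.51, 248.268] pointing down, gripper open.
Joint ranges: [-2.71, 2.71], [-0.32, 2.16], [-1.57, 1.52], [0, 2.45], [-1.46, 4.6], [0, 2.02], [-2.83, 2.83]. Speed limits (rad/s): [1.89, 1.89, 2.57, 2.57, 3.01, 3.01, 3.01].

INTERFACE

Orientations are given as a unit quaternion [x, y, z, w].
In Python, from bench import * gives the robot as it stands. Calls block until the motion is done:
- goto(position, orientation): joint-space move of the TCP to a pose.
- line_to(position, rot=None, speed=150): straight line of the TCP; rot=None keeps the orientation; speed is the mean speed in mm/s.
- move_j(angles): joint-space move.
- gripper_open() and close(force=None): open the fingers fully, or close them until they stop; force is the grip in N (None keeps the last).
- dwell(seconds).
- inverse_kinematics(position, orientation): joint angles nearest the present ones, or None.
- observe(): the state.
- capture(name): name is "side" or "top" or "wrist"; returns a dict with "pixels" (420x560x3 uint8, red, green, blue), "depth" (420x560 float32, mm along the optical axis (not along the pixel's ray), 0 where there is no reading), "fx", "fy", "cx", "cy" (pixels), "T" (4x4, takes a point from camera to world coordinates). Camera axes: x right, y up, looking along -z (the intrinsics and any distortion apply to the point x, -y, -z); pixel columns grow to the right and rows downward; lengths in mm; the calibration is good to about 2 mm. A picture is of the moment at which its call begins.
A pose or a line that the arm cannot do raises IKError and nothing moves.
- finish_job(): hands the job in, once; it reports no verdict.
The state is a dict: "t": time; "joints": joint angles; "joint_vel": joint speeds; "joint_efforts": joint torques, N m; "eef_pos": TCP position; "tcp_rot": TCP orientation; "contact_force": force on the tool from outside, world axes, zero at the start; "wrist_torque": the same for the moment, N m; "opening": finger opening in mm.
Only numpy, scipy, OpenCV 4.12 (cv2) and the standard library are available. Lean on these libraries where they do the work, as an engineer would, in place of code of your own. Each camera call takes 0.05 s, during which the arm holds its last target.

TASK

Set up the tub sealer for its first pack: put the oblong lidded tub, upright, inside the rim of the sealer's bed and let go, then turn the dial anticlockwise back to its end stop, from there clockwise exactly three clicks, and let go of it. After that take the drive lever out of its start pocket nearest the robot and through the zigzag gate to the far end of the slot, fully home. Leave it there, and do not push the round tub or the stack of lids out of place.

Things in the scene. Friction and masses are not known exactly. Their poses are not given: they have to be found in the camera images.
- tub: Closed oblong white tub with grey lid, 122 mm long (its x), 58 mm wide over the lid and 56 mm below it (its y), 60 mm tall, about 0.2 kg. Origin at the centre of its underside. Lies flat on the table; grip it across its width. It may sit in the near or the far place, swapped with the round tub.
- sealer_bed (a point): Centre of the sealer's bed surface, 40 mm above the table; the tub's underside rests on it. The bed is 136 mm (x) by 72 mm (y) inside a rim 10 mm high and 6 mm thick; the tub lies along x, either way round. Axes are the sealer's: x from its front towards the sealing head.
- sealer: Fixed white base 260 mm wide, 300 mm deep, 40 mm high, to the left or right of the robot, -x side (its front) towards the robot. The rimmed bed is at y = +58 mm, the dial at y = -75 mm, and a steel sealing head 125 mm high stands at the back, from x = +100 mm on. Origin on the table, midway between bed and dial in depth.
- dial_grip (a point): On the dial's axis, 87 mm above the table, at gripping height. Black disc of 72 mm diameter (top 64 mm above the table) with an upright bar 64 mm long (its x), 16 mm wide (its y), top 100 mm above the table. Axes turn with the dial; on the end stop they are parallel to the sealer's and the white tick on the bar's -x end points to the sealer's front.
- dial (a joint): Dial angle, rad. 0 = end stop; grows turning clockwise seen from above, to 2.0 at the other stop. Clicks are 0.4 rad apart (0, 0.4, 0.8, 1.2, ...), three clicks = 1.2; let go near a click it springs into it. About 0.07 Nm to pass a click. Starts one to three clicks up.
- console: Fixed grey box 180 (x) by 160 (y) by 120 mm tall with slotted metal top, left or right of the robot. Origin under its centre, about which the lever pivots; -x side towards the robot. The 18 mm slot runs, seen from the robot: away in the left lane, across to the right lane, away, back across to the left lane, away to the end. The 10 mm rod leaves the knob some 7 mm of play each side.
- lever_knob (a point): Centre of the black ball knob, 44 mm across, on top of the lever, 205 mm from the pivot (about 200 mm above the table). Its axes tilt with the lever. The lever stays where it is left; about 2 N at the knob moves it.
- gate_fore (a joint): Lever tilt away from the robot (+) or towards it (-), rad, along the console's x. Start -0.31 to -0.2; first crossing at -0.07, second crossing at 0.15, far end 0.33 to 0.36.
- gate_side (a joint): Lever tilt along the console's y, + to the left, rad. Left lane 0.11, right lane -0.11.
- gate_p0 (a point): Point fixed to the console: where the knob's centre is when the lever is in the middle of the start pocket (near end, left lane).
- gate_p1 (a point): Point fixed to the console: where the knob's centre is when the lever is at the first corner: left lane, first crossing.
- gate_p2 (a point): Point fixed to the console: where the knob's centre is when the lever is at the second corner: right lane, first crossing.
- gate_p3 (a point): Point fixed to the console: where the knob's centre is when the lever is at the third corner: right lane, second crossing.
- gate_p4 (a point): Point fixed to the console: where the knob's centre is when the lever is at the fourth corner: left lane, second crossing.
- gate_p5 (a point): Point fixed to the console: where the knob's centre is when the lever is in the end pocket; it can go 7 mm farther until it stops.
- round_tub: Round lidded tub, 92 mm across, 60 mm tall; origin under its centre. Leave standing.
- lids: Stack of four round lids, 92 mm across, 34 mm tall; origin under its centre. Leave alone.
Things that resemble listed ones, but are neither listed nor needed, are in the scene too. Leave any brown or purple look-alike of the console alone.

How it is judged (in metres and radians):
On the way, in this order (a step that is already met when the one before it is completed fails the run):
1. the tub sits inside the rim of the sealer's bed, released (x of tub in the frame of sealer_bed between -0.012 and 0.012 m and y of tub in the frame of sealer_bed between -0.012 and 0.012 m and z of tub in the frame of sealer_bed between -0.004 and 0.004 m and angle between tub's own z axis and vertical below 0.06 rad and angle between the x axis of tub and the x axis of sealer_bed, either way round below 0.25 rad and linear speed of tub below 0.02 m/s and contact force between the fingers and tub below 0.1 N), for 0.2 s.
2. the dial is back on its end stop (value of joint dial below 0.12 rad), for 0.1 s.
3. the dial is on its third click, let go (value of joint dial between 1.08 and 1.32 rad and contact force between the fingers and sealer below 0.1 N), for 0.2 s.
4. the lever has crossed to the right lane (value of joint gate_side below -0.05 rad), for 0.05 s.
5. the lever has gone up the right lane to the second crossing (value of joint gate_side below -0.02 rad and value of joint gate_fore above 0.08 rad), for 0.05 s.
6. the lever is home at the far end of the slot (value of joint gate_fore above 0.28 rad and value of joint gate_side above 0.05 rad), for 0.2 s.
At the end, for the whole second after the job is handed in: The tub rests upright on the sealer's bed inside the rim (within 12 mm of its centre each way, 4 mm in height, along it within 0.25 rad), released; the dial rests on the third click (1.08 to 1.32 rad); the lever is in the end pocket (gate_fore above 0.28, gate_side above 0.05) and still (all of step 1 and all of step 6 and value of joint dial between 1.08 and 1.32 rad and velocity of joint dial below 0.1 rad/s and velocity of joint gate_fore below 0.05 rad/s); the robot touches nothing.
It fails at once if the round tub or the stack of lids pushed more than 40 mm from its place (distance of any of round_tub, lids from where it was at the start of the episode above 0.04 m).
It fails at once if the tub is tipped by more than 0.8 rad (angle between tub's own z axis and vertical above 0.8 rad).
It also fails if it takes over 67 s, if anything falls off the work surface, if the arm or the gripper's body presses on something with over 40 N, if the wrist force passes 120 N, or if a joint passes its speed limit or range.

## Working session

There is one attempt and no reset: what is moved stays moved. The work goes in short steps, each a Python script; the robot and the scene stay as the last script left them, time stands still between calls to the robot, and variables do not carry over. Pictures are saved under pics/ and viewed, and the job is handed in when it is done.

```bash
mkdir -p pics; ls; python3 - <<'E'
from bench import *
import cv2,numpy as np
for n in ["side","top","wrist"]:
    c=capture(n); cv2.imwrite(f"pics/{n}0.png",c["pixels"][:,:,::-1]); np.savez(f"{n}0.npz",**c)
    print(n,c["fx"],c["fy"],c["cx"],c["cy"],np.round(c["T"],3).tolist(),[k for k in c])
s=observe();print(s)
E
```

```text
pics
side 503.61100980878876 503.61100980878876 275.844751666698 211.40359882028525 [[-0.981, 0.138, -0.136, 282.76], [-0.194, -0.713, 0.673, 1144.793], [-0.004, 0.687, 0.727, 1258.728], [0.0, 0.0, 0.0, 1.0]] ['pixels', 'depth', 'fx', 'fy', 'cx', 'cy', 'T']
top 382.20940823077467 382.20940823077467 283.2368125037379 205.00354827767305 [[-0.009, 0.986, -0.169, 305.4], [-1.0, -0.01, -0.005, 69.848], [-0.007, 0.169, 0.986, 1224.241], [0.0, 0.0, 0.0, 1.0]] ['pixels', 'depth', 'fx', 'fy', 'cx', 'cy', 'T']
wrist 354.0159932221757 354.0159932221757 274.5049912088531 218.90576329923627 [[0.222, -0.922, -0.317, 46.949], [0.975, 0.209, 0.072, 579.386], [-0.0, -0.325, 0.946, 373.823], [0.0, 0.0, 0.0, 1.0]] ['pixels', 'depth', 'fx', 'fy', 'cx', 'cy', 'T']
{'t': 0.15, 'joints': array([-1.38771118,  0.70693437, -0.02761331,  1.48485953,  0.02201248,
        0.95086916, -0.07550729]), 'joint_vel': array([-8.85760431e-04, -2.48828594e-03, -4.75392194e-04, -1.74647131e-03,
        9.47836866e-06,  1.73121184e-03, -1.56158883e-04]), 'joint_efforts': array([ 2.24438772e-03, -8.83308148e+01,  1.23543117e+00, -2.36199099e+01,
        1.70529156e-02,  5.41099347e-03, -3.77270192e-05]), 'eef_pos': array([128.13015354, 560.37526939, 247.95717246]), 'tcp_rot': array([ 1.12158687e-01,  9.93690234e-01, -3.82789488e-04, -2.79263883e-05]), 'contact_force': array([ 0.19157537,  0.48957298, -0.52834111]), 'wrist_torque': array([-0.01196084, -0.0403608 , -0.03720975]), 'opening': 85.57804691128061}
```

View pics/top0.png

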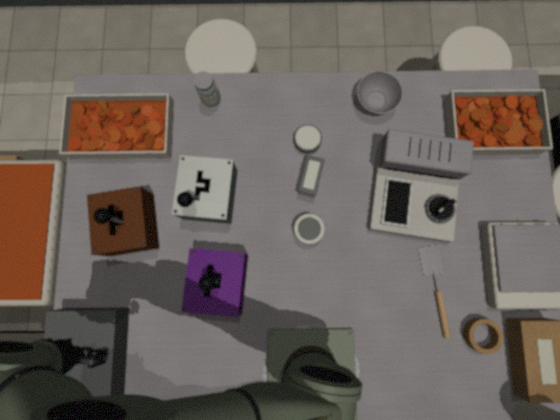

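View pics/side0.png

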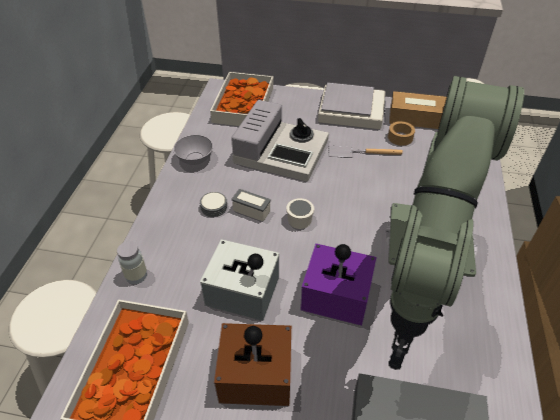

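View pics/wrist0.png

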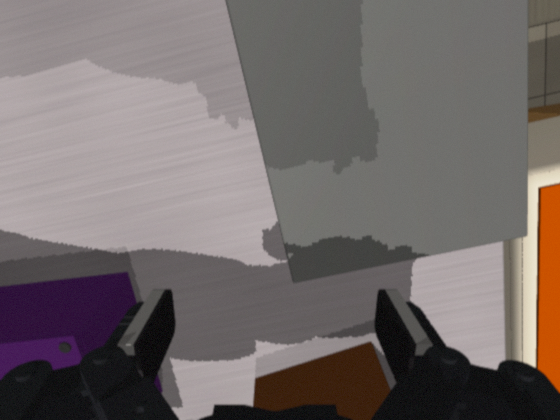

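Top view, with candidates:
- **Levers:** three consoles, at (205,188) grey/white, (122,220) brown and (215,282) purple. The grey one fits the description, and the brown and purple are decoys.
- **Tub:** the oblong one with a grey rim is at (311,175). The round tub looks to be at (309,228) and the lids at (307,138), to be checked.
- **Sealer:** at (417,190), dial at (440,207).

I'll enlarge the crops to confirm.

```bash
python3 - <<'E'
import cv2,numpy as np
t=cv2.imread("pics/top0.png"); s=cv2.imread("pics/side0.png")
a=cv2.resize(t[110:260,270:470],None,fx=4,fy=4,interpolation=cv2.INTER_CUBIC); cv2.imwrite("pics/cropA.png",a)
b=cv2.resize(t[140:240,150:260],None,fx=5,fy=5,interpolation=cv2.INTER_CUBIC);
c=cv2.resize(s[90:235,185:335],None,fx=4,fy=4,interpolation=cv2.INTER_CUBIC); cv2.imwrite("pics/cropC.png",c); cv2.imwrite("pics/cropB.png",b)
E
```

```text
(no output)
```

View pics/cropA.png

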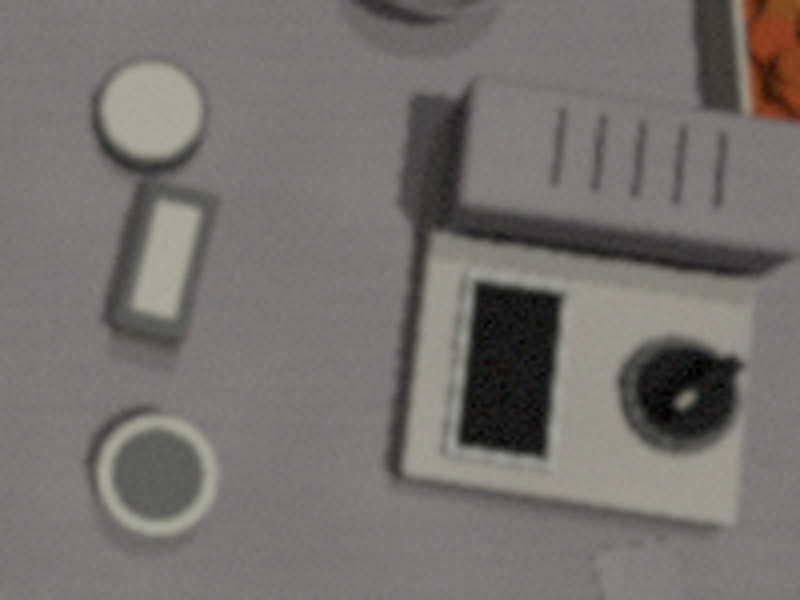

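View pics/cropB.png

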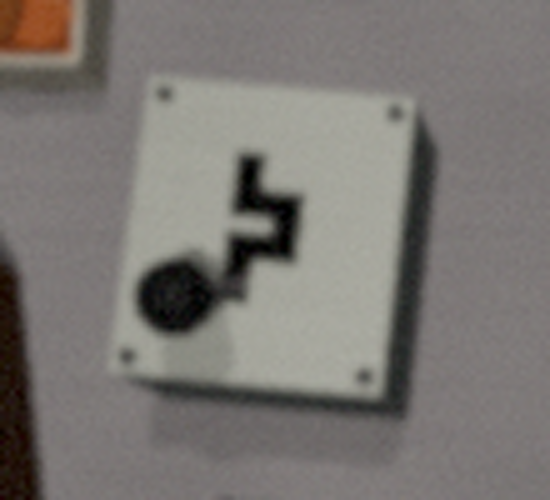

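View pics/cropC.png

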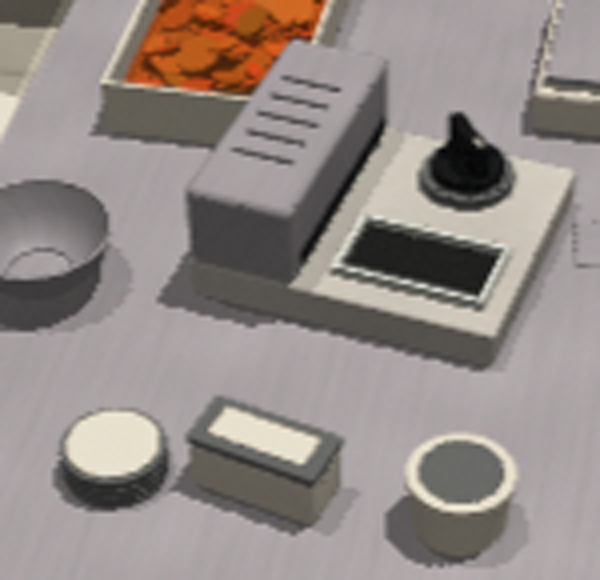

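```bash
cat > h.py <<'E'
import cv2,numpy as np
def load(n): return dict(np.load(n+".npz"))
def rays(c,uv):
    uv=np.asarray(uv,float).reshape(-1,2)
    d=np.c_[(uv[:,0]-c["cx"])/c["fx"],-(uv[:,1]-c["cy"])/c["fy"],-np.ones(len(uv))]
    return c["T"][:3,3],d@c["T"][:3,:3].T
def onplane(c,uv,z):
    o,d=rays(c,uv); return o+d*((z-o[2])/d[:,2])[:,None]
def cloud(c):
    h,w=c["depth"].shape
    u,v=np.meshgrid(np.arange(w),np.arange(h))
    o,d=rays(c,np.c_[u.ravel(),v.ravel()])
    return (o+d*c["depth"].reshape(-1,1)).reshape(h,w,3)
def mk(shape,box):
    m=np.zeros(shape,bool); m[box[1]:box[3],box[0]:box[2]]=1; return m
def rect(c,mask,z):
    m=mask.astype(np.uint8)
    cs,_=cv2.findContours(m,cv2.RETR_EXTERNAL,cv2.CHAIN_APPROX_NONE)
    k=max(cs,key=cv2.contourArea)
    p=onplane(c,k.reshape(-1,2),z)[:,:2].astype(np.float32)
    return cv2.minAreaRect(p),p
E
python3 - <<'E'
from h import *
for n,boxes in [("top0",dict(tub=(290,150,330,205),rt=(285,205,335,255),lids=(285,118,330,158),con=(165,145,250,230),seal=(360,120,480,250))),
                ("side0",dict(tub=(228,185,278,222),rt=(280,195,325,235),lids=(195,190,232,218),con=(195,235,290,320),seal=(225,95,340,185)))]:
    c=load(n);P=cloud(c);g=c["pixels"].astype(int).sum(2)/3
    print(n,"table z",np.median(P[300:330,380:400,2]) if n=="top0" else np.median(P[170:190,350:380,2]))
    def show(k,m,z):
        r,p=rect(c,m,z); print(k,m.sum(),np.round(r[0],1),np.round(r[1],1),round(r[2],1), "cloud med",np.round(np.median(P[m],0),1))
    Z=P[:,:,2]; sh=Z.shape
    show("tub",mk(sh,boxes["tub"])&(abs(Z-60)<7),60)
    show("rt",mk(sh,boxes["rt"])&(abs(Z-60)<7),60)
    show("lids",mk(sh,boxes["lids"])&(abs(Z-34)<7),34)
    show("con",mk(sh,boxes["con"])&(abs(Z-120)<8),120)
    show("base",mk(sh,boxes["seal"])&(abs(Z-42)<9)&(g>75),40)
    m=mk(sh,boxes["seal"])&(g<60)&(abs(Z-40)<9)
    show("bed",cv2.morphologyEx(m.astype(np.uint8),cv2.MORPH_OPEN,np.ones((2,2)))>0,40)
    m=mk(sh,boxes["seal"])&(Z>54)&(Z<72)
    show("disc",m,64)
    m=mk(sh,boxes["seal"])&(Z>90)&(Z<110)
    show("bar",m,100)
    m=mk(sh,boxes["con"])&(Z>175)
    show("knob",m,200)
    if n=="top0":
        print(c["pixels"][170:180:4,300:325:4].tolist())
E
```

```text
top0 table z 1.8162169268207435
tub 700 [599.  -12.5] [ 57.7 122. ] 74.9 cloud med [598.4 -12.2  61. ]
rt 692 [431.6  -3.7] [88.7 89. ] 89.4 cloud med [429.7  -2.1  61.6]
lids 597 [730.2  -5. ] [88.1 88.6] 89.3 cloud med [730.   -5.9  34.3]
con 2785 [551.1 313.6] [161.7 181.2] 84.2 cloud med [555.3 305.3 120.5]
base 3570 [ 507.7 -336. ] [261.  202.3] 80.5 cloud med [ 513.7 -347.4   41.8]
bed 847 [ 512.4 -284.6] [ 64.5 128.5] 80.4 cloud med [ 513.5 -284.4   42. ]
disc 788 [ 486.5 -404.3] [88.6 84.9] 38.0 cloud med [ 517.4 -399.8   63.6]
bar 338 [ 490.  -408.6] [16.8 66.5] 35.3 cloud med [ 591.1 -388.1  100.9]
knob 240 [499.1 344.7] [42.3 41. ] 1.8 cloud med [494.4 338.7 211.9]
[[[85, 81, 83], [85, 85, 83], [163, 162, 149], [171, 169, 155], [166, 163, 151], [94, 91, 90], [124, 118, 118]], [[79, 75, 77], [97, 97, 94], [168, 166, 153], [169, 168, 155], [155, 153, 142], [98, 97, 94], [124, 120, 117]], [[71, 69, 70], [119, 118, 110], [168, 167, 154], [167, 166, 153], [131, 128, 122], [112, 107, 107], [123, 119, 121]]]
side0 table z -0.21276544829049726
tub 464 [602.  -2.] [ 62.8 123.3] 75.9 cloud med [600.8  -2.5  59.7]
rt 452 [433.5   5.6] [89.1 95.8] 10.4 cloud med [433.1   6.7  59.9]
lids 406 [733.5   4.8] [87.  90.9] 11.0 cloud med [734.2   5.3  32.8]
con 2602 [553.6 323. ] [167.9 181.1] 84.1 cloud med [559.4 335.1 119.4]
base 2170 [ 562.1 -333.4] [266.8 304.7] 80.7 cloud med [ 538.2 -352.3   40.4]
bed 359 [ 511.5 -277.7] [ 57.5 128.9] 80.3 cloud med [ 511.9 -277.7   39.7]
disc 744 [ 406.8 -600.6] [ 73.1 127.5] 6.3 cloud med [ 494.3 -449.6   62.8]
bar 274 [ 655.6 -352.1] [276.8 113.2] 80.2 cloud med [ 617.6 -275.6   99.5]
knob 239 [501.3 353.2] [39.8 50.3] 12.3 cloud med [496.8 361.1 210.2]
```

Both views agree on sizes and heights, but their y values differ by 7–10 mm for every object. So I'll check with the wrist camera, close up over the tub.

```bash
cat >> h.py <<'E'
def Q(adeg):  # tool down, jaw axis y at world angle adeg
    p=np.radians((90+adeg)/2); return np.array([np.cos(p),np.sin(p),0,0])
def snap(n,tag):
    from bench import capture
    c=capture(n); np.savez(f"{n}{tag}.npz",**c); cv2.imwrite(f"pics/{n}{tag}.png",c["pixels"][:,:,::-1]); return c
E
python3 - <<'E'
from bench import *; from h import *
goto([600,-7,260],Q(75)); s=observe(); print(s["t"],s["eef_pos"],s["joints"])
c=snap("wrist","1"); snap("side","1"); snap("top","1"); print(c["T"].round(3))
E
```

```text
2.7583 [599.99376859  -6.05837468 260.01679402] [ 0.01733311  0.73560853 -0.12714799  1.36607562  0.09804765  1.0459799
  1.18376523]
[[ 2.56000e-01 -9.14000e-01 -3.14000e-01  5.19515e+02]
 [ 9.67000e-01  2.43000e-01  8.20000e-02  1.57580e+01]
 [ 1.00000e-03 -3.25000e-01  9.46000e-01  3.85945e+02]
 [ 0.00000e+00  0.00000e+00  0.00000e+00  1.00000e+00]]
```

View pics/wrist1.png

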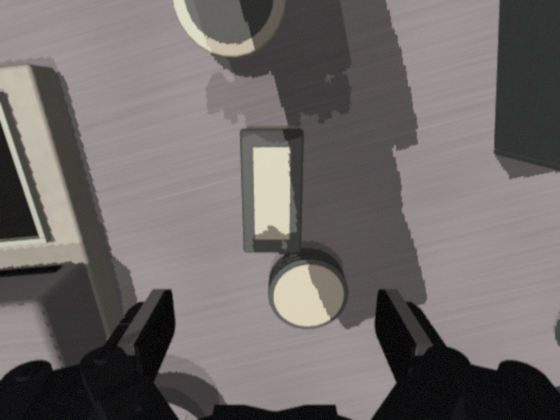

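View pics/side1.png

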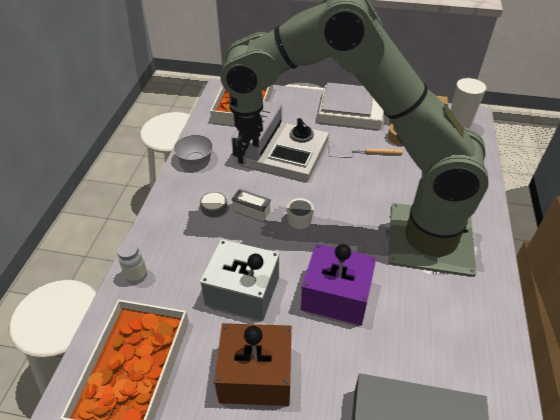

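View pics/top1.png

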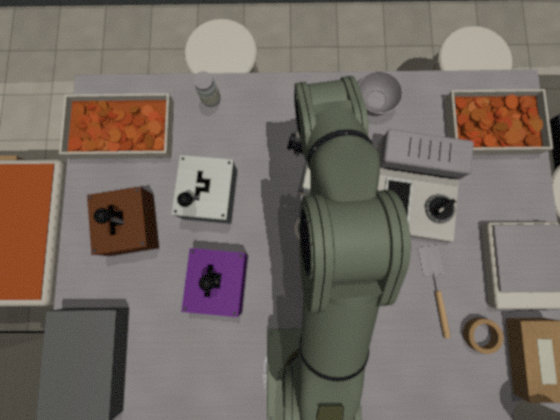

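```bash
python3 - <<'E'
from h import *
c=load("wrist1");P=cloud(c);Z=P[:,:,2];sh=Z.shape
print("table",np.median(Z[120:200,320:380]),np.median(Z[200:250,150:200]))
for k,b,z in [("tub",(225,115,310,252),60),("lids",(255,250,355,335),34),("rt",(160,0,300,60),60)]:
    m=mk(sh,b)&(abs(Z-z)<6)
    r,p=rect(c,m,z);print(k,np.round(r[0],1),np.round(r[1],1),round(r[2],1),np.median(P[m],0).round(1))
E
```

```text
table 0.15909991377679944 -0.03117145557368417
tub [602.   -8.7] [ 57.5 120.2] 75.2 [596.8  -7.8  60.4]
lids [733.   -1.4] [90.2 92. ] 68.5 [731.4  -1.1  33.7]
rt [458.6  -5.6] [90.1 41.1] 75.2 [455.   -5.2  60.7]
```

Wrist view: the tub is at (271,190), which gives (602,-9) and yaw −15°. The wrist result lies between the other two cameras, so I trust the close wrist views. Next I'll look at the sealer close up.

```bash
python3 - <<'E'
from bench import *; from h import *
goto([500,-335,270],Q(80)); s=observe(); print(s["t"],s["eef_pos"],s["joints"])
c=snap("wrist","2")
E
```

```text
4.2 [ 500.88525686 -333.61979451  270.00107066] [ 0.62710359  0.73137973 -0.19625569  1.34095016  0.14699117  1.08330736
  1.80891787]
```

View pics/wrist2.png

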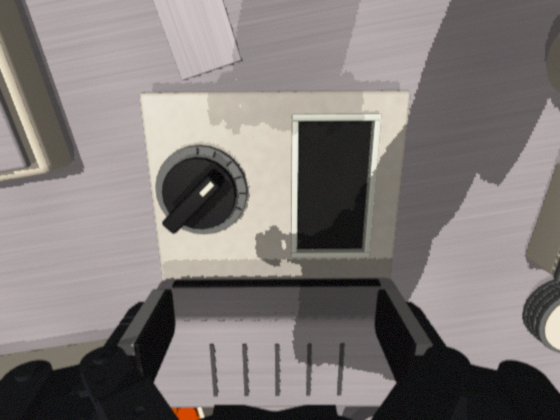

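The wrist view shows the bed centred near (333,185), the dial at (202,188) and its tick pointing up-right, so about two clicks up. Now I'll compute poses.

```bash
python3 - <<'E'
from h import *
c=load("wrist2");P=cloud(c);Z=P[:,:,2];sh=Z.shape;g=c["pixels"].astype(int).sum(2)/3
print(c["pixels"][100,160:400:30].tolist())
def show(k,m,z):
    r,p=rect(c,m,z);print(k,m.sum(),np.round(r[0],1),np.round(r[1],1),round(r[2],1),np.median(P[m],0).round(1)); return r
show("bed",mk(sh,(285,105,390,262))&(g<60)&(abs(Z-40)<5),40)
show("rim",mk(sh,(285,105,390,262))&(Z>46)&(Z<56),50)
show("base",mk(sh,(130,80,420,265))&(abs(Z-40)<5),40)
show("disc",mk(sh,(145,135,255,240))&(abs(Z-64)<6),64)
r=show("bar",mk(sh,(145,135,255,240))&(Z>93)&(Z<108),100)
m=mk(sh,(190,165,235,205))&(g>150)&(Z>85); show("tick",m,100)
E
```

```text
[[230, 224, 212], [229, 223, 209], [198, 189, 176], [193, 185, 170], [191, 182, 168], [187, 178, 166], [188, 179, 166], [220, 213, 195]]
bed 8674 [ 516.8 -274.9] [ 71.2 134.3] 80.5 [ 511.4 -274.6   40.5]
rim 2735 [ 515.2 -275.9] [ 84.  147.3] 80.6 [ 505.9 -270.8   50. ]
base 34303 [ 502.8 -332.4] [257.2 182.6] 80.6 [ 488.5 -318.2   40.2]
disc 2976 [ 493.2 -405.5] [70.2 70.8] 32.8 [ 489.6 -405.2   64. ]
bar 1271 [ 492.9 -405.9] [15.5 64.6] 34.5 [ 492.5 -404.7   99.8]
tick 76 [ 482.1 -389.1] [ 3.6 13.4] 34.1 [ 482.  -388.8  100.7]
```

```bash
python3 - <<'E'
from h import *
for n,tcp,a in [("wrist1",(599.99,-6.06,260),75),("wrist2",(500.885,-333.62,270),80)]:
    c=load(n)
    for dz in (17,0):
      for e in (-43,0,43):
        w=np.array([*tcp])+np.array([e*np.cos(np.radians(a)),e*np.sin(np.radians(a)),-dz])
        p=c["T"][:3,:3].T@(w-c["T"][:3,3]); print(n,dz,e,(c["cx"]-c["fx"]*p[0]/p[2]).round(1),(c["cy"]+c["fy"]*p[1]/p[2]).round(1))
    P=cloud(c); print(P[300,160].round(1),P[300,388].round(1))
E
```

```text
wrist1 17 -43 179.4 289.5
wrist1 17 0 273.2 289.7
wrist1 17 43 367.0 289.9
wrist1 0 -43 168.9 310.7
wrist1 0 0 273.1 310.8
wrist1 0 43 377.2 311.0
[579.  -45.1 268.2] [600.4  38.7 269.6]
wrist2 17 -43 179.5 289.5
wrist2 17 0 273.3 289.6
wrist2 17 43 367.1 289.8
wrist2 0 -43 169.1 310.6
wrist2 0 0 273.3 310.8
wrist2 0 43 377.3 311.0
[ 483.3 -374.3  278.5] [ 498.  -288.8  278.7]
```

```bash
python3 - <<'E'
from bench import *; from h import *
goto([601,-8,120],Q(75)); line_to([601,-8,36],speed=120); s=observe();print(s["t"],s["eef_pos"],s["contact_force"])
close(40); s=observe(); print(s["t"],s["opening"],s["eef_pos"])
line_to([601,-8,150],speed=150); s=observe(); print(s["t"],s["opening"],s["eef_pos"],s["contact_force"])
goto([516,-275.5,170],Q(80.5)); s=observe(); print(s["t"],s["opening"],s["eef_pos"],s["contact_force"])
snap("side","3"); snap("wrist","3"); snap("top","3")
E
```

```text
6.4917 [601.38728572  -8.10015219  36.70864893] [-0.22504012 -0.41791274 -0.50788939]
6.8667 57.569016747431434 [601.2930864   -8.0777038   36.75498518]
7.775 57.82635957277573 [600.59341957  -7.99652681 149.23166076] [-0.71032006 -0.24535608 -2.09801104]
8.8667 57.04172589005061 [ 516.78544691 -273.89616752  169.73823723] [ 1.33258451  0.60319939 -1.54153271]
```

View pics/wrist3.png

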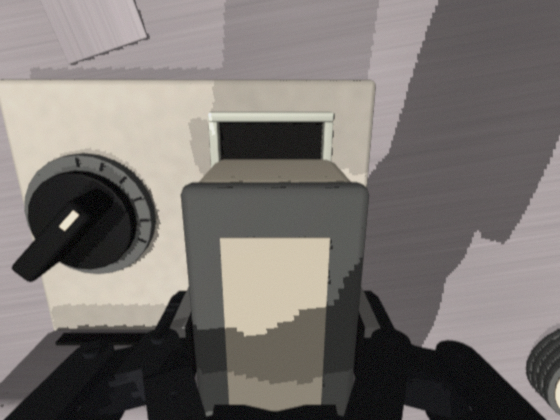

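View pics/side3.png

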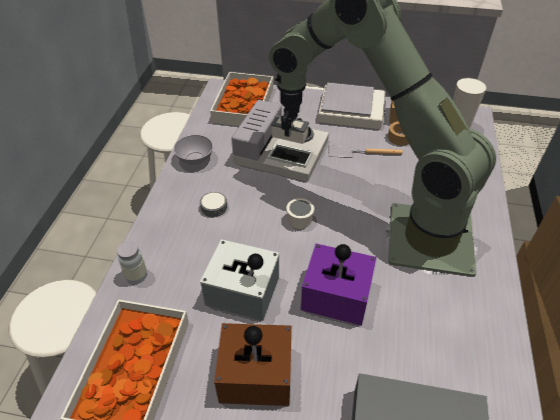

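```bash
python3 - <<'E'
from h import *
c=load("wrist3")
ux=np.array([np.cos(np.radians(-9.45)),np.sin(np.radians(-9.45))]);uy=np.array([-ux[1],ux[0]])
tcp=np.array([516.79,-273.9])
P=cloud(c)
zt=np.median(P[200:230,240:320,2]);print("lid z",zt)
for k,uv,z in [("rimL",(209,113),50),("rimR",(334,113),50),("lidL",(184,190),zt),("lidR",(368,190),zt),("lidmid",(276,184),zt)]:
    p=onplane(c,[uv],z)[0,:2]; print(k,p.round(1),"rel tcp",((p-tcp)@ux).round(1),((p-tcp)@uy).round(1))
E
```

```text
lid z 193.2943720718994
rimL [ 437.5 -304.2] rel tcp -73.3 -42.9
rimR [ 450.9 -222.1] rel tcp -73.5 40.3
lidL [ 456.1 -290.6] rel tcp -57.1 -26.4
lidR [ 465.  -236.6] rel tcp -57.3 28.3
lidmid [ 458.7 -263.3] rel tcp -59.0 0.9
```

The tub sits within 2 mm of the bed centre line in the held view, so I'll lower it and release.

```bash
python3 - <<'E'
from bench import *; from h import *
line_to([515,-275.8,100],speed=120); s=observe();print(s["t"],s["eef_pos"])
line_to([515,-275.8,77],speed=60); dwell(0.15); s=observe();print(s["t"],s["eef_pos"],s["contact_force"])
gripper_open(); s=observe();print(s["t"],s["eef_pos"],s["contact_force"])
line_to([515,-275.8,200],speed=200); s=observe();print(s["t"],s["eef_pos"])
goto([480,-345,235],Q(80.5));snap("wrist","4");snap("side","4")
E
```

```text
9.75 [ 515.34104911 -275.81737953  100.59073796]
10.4333 [ 514.93310943 -275.74086625   76.7165152 ] [-0.52785452 -0.00076645 -0.69086082]
10.8333 [ 515.03910715 -275.8199491    77.04519982] [ 0.35147    -0.02351278  1.08126765]
11.6 [ 514.62570562 -275.67407735  199.0437862 ]
```

View pics/wrist4.png

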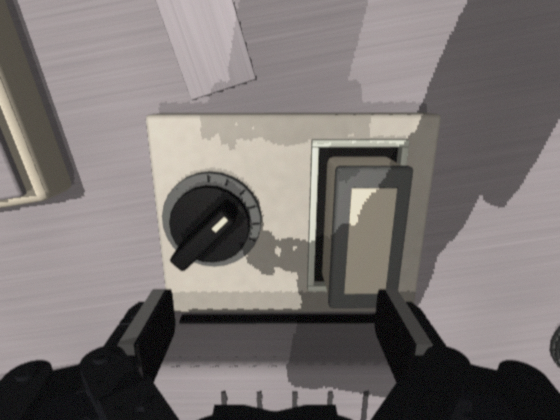

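```bash
python3 - <<'E'
from bench import observe
from h import *
c=load("wrist4");P=cloud(c);Z=P[:,:,2];sh=Z.shape
for k,m,z in [("lid",mk(sh,(320,155,420,320))&(abs(Z-100)<5),100),("rim",mk(sh,(300,135,420,320))&(Z>46)&(Z<56),50),("bar",mk(sh,(160,165,270,275))&(Z>93)&(Z<108),100),("disc",mk(sh,(155,165,270,275))&(abs(Z-64)<6),64)]:
    r,p=rect(c,m,z);print(k,m.sum(),np.round(r[0],1),np.round(r[1],1),round(r[2],1),np.median(P[m],0).round(1))
    b=cv2.boxPoints(r);print(b.round(1).tolist())
s=load("side4");cv2.imwrite("pics/side4c.png",cv2.resize(s["pixels"][90:190,225:345,::-1],None,fx=5,fy=5))
E
```

```text
lid 9948 [ 515.6 -276.2] [ 57.8 121.2] 80.5 [ 507.2 -276.7  100.5]
[[451.1000061035156, -294.79998779296875], [570.5999755859375, -314.70001220703125], [580.0999755859375, -257.70001220703125], [460.6000061035156, -237.8000030517578]]
rim 2458 [ 515.3 -276.1] [ 84.1 147.3] 80.5 [ 468.1 -303.2   50. ]
[[435.70001220703125, -305.3999938964844], [581.0, -329.79998779296875], [594.9000244140625, -246.8000030517578], [449.6000061035156, -222.5]]
bar 1526 [ 492.8 -405.7] [16.2 65. ] 35.3 [ 492.1 -405.    99.8]
[[467.3999938964844, -383.8999938964844], [505.0, -436.8999938964844], [518.2000122070312, -427.6000061035156], [480.6000061035156, -374.5]]
disc 3256 [ 492.6 -405.3] [71.  70.4] 41.3 [ 486.4 -405.5   64. ]
[[442.70001220703125, -402.29998779296875], [489.20001220703125, -455.20001220703125], [542.4000244140625, -408.29998779296875], [496.0, -355.5]]
```

View pics/side4c.png

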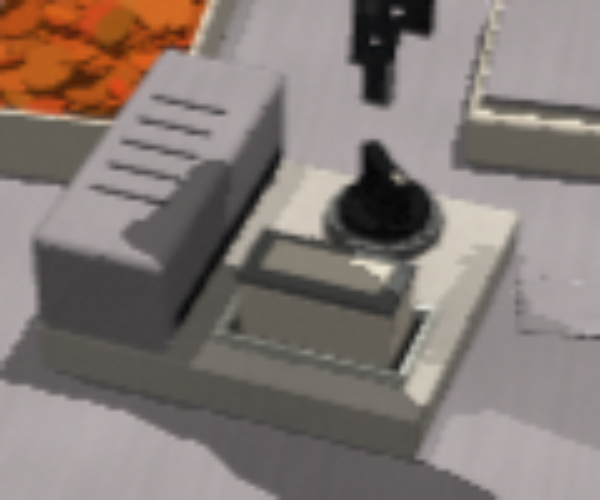

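The tub is centred on the bed to within 1 mm: the lid is at z=100.5 and its yaw matches. Next I'll grip the dial, whose bar lies at 125° with its axis at (492.8,-405.7).

```bash
python3 - <<'E'
from bench import *; from h import *
A=[492.8,-405.7]
goto(A+[160],Q(35.2)); line_to(A+[89],speed=120); s=observe();print(s["t"],s["eef_pos"],s["joints"][6])
close(25); s=observe();print(s["t"],s["opening"],s["contact_force"],s["wrist_torque"])
for a in (50,66,81.8):
    goto(A+[89],Q(a)); s=observe();print(s["t"],a,s["eef_pos"],s["joints"][6],s["contact_force"],s["wrist_torque"])
dwell(0.2)
s=observe();print(s["t"],s["eef_pos"],s["contact_force"],s["wrist_torque"],s["opening"])
snap("side","5")
E
```

```text
13.4917 [ 493.1471279  -405.86956905   89.92692408] 1.2219911843410565
14.125 15.808650745661078 [-2.04615563  1.16635256  4.10026421] [0.04150221 0.27399457 0.04312776]
14.4333 50 [ 492.40932796 -406.14697208   89.1660358 ] 1.4089113636093595 [-3.25078525 -0.6599157   6.09069401] [-0.33658897  0.82619881  0.09153271]
14.7583 66 [ 492.09353119 -406.60864919   89.15679194] 1.6152714183134946 [-5.28584115 -4.05433465  5.3600672 ] [-0.90804108  1.13778696  0.02307016]
15.0833 81.8 [ 491.94164329 -407.10137725   89.17727657] 1.82264559044576 [-5.25279335 -6.91215841  5.0649858 ] [-1.43855532  1.16109255 -0.41477024]
15.2833 [ 491.94629961 -407.07376844   89.17489553] [-6.13386498 -6.81378017  4.38226718] [-1.56981149  1.14843804 -0.36692314] 15.242163849832478
```

```bash
python3 - <<'E'
from bench import *; from h import *
def yaw(s): q=s["tcp_rot"]; return np.degrees(2*np.arctan2(q[1],q[0]))-90
A=[492.8,-405.7]
s=observe();print(yaw(s))
for a in (64,46,28,11.5):
    goto(A+[89],Q(a)); s=observe();print(s["t"],a,yaw(s),s["eef_pos"],s["contact_force"],s["wrist_torque"])
gripper_open(); s=observe();print(s["t"],s["contact_force"])
line_to(A+[170],speed=150)
goto([480,-345,235],Q(80.5));c=snap("wrist","6");snap("side","6"); print(observe()["t"])
P=cloud(c);Z=P[:,:,2];sh=Z.shape
for k,m,z in [("lid",mk(sh,(320,155,420,320))&(abs(Z-100)<5),100),("bar",mk(sh,(160,165,270,285))&(Z>93)&(Z<108),100)]:
    r,p=rect(c,m,z);print(k,m.sum(),np.round(r[0],1),np.round(r[1],1),round(r[2],1),np.median(P[m],0).round(1))
E
```

```text
81.28478058043305
15.675 64 63.47339789986157 [ 492.16316728 -406.49263556   89.16487553] [-5.56909185 -4.03267452  5.79514122] [-0.90515772  1.20065491 -0.08310495]
16.0167 46 45.63268417861616 [ 492.52348922 -405.9831583    89.1535777 ] [-3.72756586 -1.61496225  5.13249695] [-0.35842295  0.94238875 -0.05949606]
16.3583 28 28.108060540947946 [ 492.99260379 -405.62288181   89.13412867] [-2.59657864  0.16476811  5.94129433] [ 0.01261008  0.3938743  -0.03996838]
16.6833 11.5 11.967376269347028 [ 493.49191876 -405.42809029   89.16703133] [3.16022376 1.69441219 4.83862032] [ 0.24658556 -0.73332434 -0.02882126]
17.3583 [ 0.81932843  0.0603063  -1.12227117]
19.0333
lid 9960 [ 515.6 -276.3] [ 57.8 120.3] 80.5 [ 507.3 -276.6  100.5]
bar 1580 [ 492.5 -405.8] [17.1 64.3] 11.8 [ 492.6 -405.4   99.8]
```

View pics/wrist6.png

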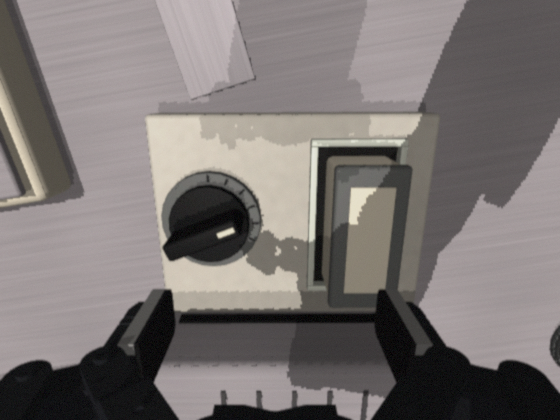

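The dial bar reads 1.20 rad and the tub hasn't moved. Next I'll look at the grey console close up.

```bash
python3 - <<'E'
from bench import *; from h import *
line_to([480,-345,320],speed=250)
goto([540,317,330],Q(84.2)); s=observe();print(s["t"],s["eef_pos"],s["joints"])
snap("wrist","7")
E
```

```text
21.8917 [540.54712861 316.05695995 330.00219296] [-0.44227113  0.73839191 -0.33319053  1.11565525  0.22963576  1.32210912
  0.71790574]
```

View pics/wrist7.png

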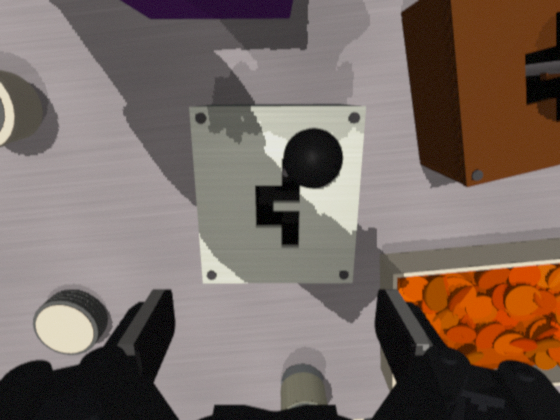

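```bash
python3 - <<'E'
from h import *
c=load("wrist7");P=cloud(c);Z=P[:,:,2];sh=Z.shape;g=c["pixels"].astype(int).sum(2)/3
m=mk(sh,(180,95,375,290))&(abs(Z-120)<5);r,p=rect(c,m,120);print(np.round(r[0],1),np.round(r[1],1),round(r[2],2),np.median(P[m],0).round(1)); print(cv2.boxPoints(r).round(1).tolist())
for u,v in [(200,118),(354,118),(212,275),(344,275)]:
    b=mk(sh,(u-12,v-12,u+13,v+13)); mm=b&(g<110)&(Z>110); ys,xs=np.nonzero(mm); print("screw",xs.mean(),ys.mean(),len(xs),onplane(c,[(xs.mean(),ys.mean())],120).round(1))
m=mk(sh,(275,120,350,195))&(Z>165);cs,_=cv2.findContours(m.astype(np.uint8),0,1);k=max(cs,key=cv2.contourArea)
(cu,cv_),rad=cv2.minEnclosingCircle(k);print("knob px",cu,cv_,rad,"ray at z", onplane(c,[(cu,cv_)],197).round(1))
# sphere fit
X=P[m]; A=np.c_[2*X,np.ones(len(X))]; 
X=X[X[:,2]>200]; A=np.c_[2*X,np.ones(len(X))]; sol=np.linalg.lstsq(A,(X**2).sum(1),rcond=None)[0]; print("sphere",sol[:3].round(1),np.sqrt(sol[3]+sol[:3]@sol[:3]).round(1),len(X),X[:,2].max())
E
```

```text
[554.6 317.8] [160.2 179.6] 84.31 [550.5 307.9 120.1]
[[457.29998779296875, 247.10000610351562], [636.0, 229.3000030517578], [651.9000244140625, 388.6000061035156], [473.20001220703125, 406.3999938964844]]
screw 204.428 116.588 250 [[467.9 259.8 120. ]]
screw 353.8152173913044 117.42391304347827 92 [[482.4 395.4 120. ]]
screw 211.16666666666666 274.68518518518516 54 [[628.  240.3 120. ]]
screw 343.7368421052632 274.58947368421053 95 [[642.1 380.2 120. ]]
knob px 312.96746826171875 157.31582641601562 30.709484100341797 ray at z [[501.8 348.8 197. ]]
sphere [484.  340.2 330.1] 120.9 2789 455.91309572429174
```

```bash
python3 - <<'E'
from h import *
c=load("wrist7");P=cloud(c);Z=P[:,:,2];sh=Z.shape;g=c["pixels"].astype(int).sum(2)/3
m=mk(sh,(275,120,350,195))&(Z>200)&(Z<225)
X=P[m]; A=np.c_[2*X,np.ones(len(X))]; sol=np.linalg.lstsq(A,(X**2).sum(1),rcond=None)[0]; print("sphere",sol[:3].round(1),np.sqrt(sol[3]+sol[:3]@sol[:3]).round(1),len(X),X[:,2].max())
C=np.array([554.6,317.8]);t=np.radians(-5.69);ux=np.array([np.cos(t),np.sin(t)]);uy=np.array([-ux[1],ux[0]])
def rel(p): d=np.asarray(p)[...,:2]-C; return np.stack([d@ux,d@uy],-1)
print("knob rel",rel(sol[:3]))
ys,xs=np.nonzero(mk(sh,(245,183,310,255))&(g<45)); q=rel(onplane(c,np.c_[xs,ys],120))
for a in range(-20,60,4):
    s=q[(q[:,0]>=a)&(q[:,0]<a+4)]; 
    if len(s): print(a,s[:,1].min().round(1),s[:,1].max().round(1))
E
```

```text
sphere [502.3 348.4 196.5] 21.5 2762 219.68207951127866
knob rel [-55.11448728  25.23057217]
-20 4.8 31.0
-16 -20.6 31.0
-12 -20.6 20.5
-8 -20.7 20.5
-4 -20.8 20.6
0 -20.9 -5.0
4 -20.0 -5.0
8 -20.0 19.9
12 -20.1 20.9
16 -20.2 20.0
20 -20.2 20.1
24 4.0 20.2
28 5.0 20.2
32 5.0 20.3
36 5.0 20.4
40 5.1 20.5
44 5.1 20.5
```

Console geometry is confirmed: lanes at y = ±13 mm on the plate, first crossing centred at x ≈ −8, knob at (502,348,196.5). I'll grip the knob and drive it through the gate.

```bash
cat >> h.py <<'E'
C=np.array([554.6,317.8]);_t=np.radians(-5.69);ux=np.array([np.cos(_t),np.sin(_t)]);uy=np.array([-ux[1],ux[0]])
def kn(x,y):
    p=C+x*ux+y*uy; return [p[0],p[1],float(np.sqrt(205**2-x*x-y*y))-2]
def krel(e): d=e[:2]-C; return np.round([d@ux,d@uy,e[2]],1)
E
python3 - <<'E'
from bench import *; from h import *
goto([502.3,348.4,250],Q(84.3)); line_to([502.3,348.4,194.5],speed=100); s=observe();print(s["t"],s["eef_pos"],s["contact_force"])
close(25); s=observe();print(s["t"],s["opening"],s["contact_force"])
for x,y in [(-45,22.5),(-14.3,22.5)]:
    line_to(kn(x,y),speed=60); s=observe();print(s["t"],krel(s["eef_pos"]),s["opening"],s["contact_force"].round(1))
snap("side","8")
E
```

```text
23.1167 [502.69999677 348.48832226 195.23499946] [-0.62223013  0.99817283  0.67207415]
23.5833 42.711639441783475 [-1.01931562  0.10028646  6.31559308]
23.9083 [-45.1  23.3 197.4] 42.47957585778183 [-3.6  3.3  9.7]
24.575 [-14.6  22.8 201.4] 42.80665580175874 [-1.5  2.   3.9]
```

```bash
python3 - <<'E'
from bench import *; from h import *
for x,y in [(-14.3,0),(-14.3,-22.5),(8,-22.5),(30.6,-22.5),(30.6,0),(30.6,22.5)]:
    line_to(kn(x,y),speed=60); s=observe();print(s["t"],krel(s["eef_pos"]),round(s["opening"],1),s["contact_force"].round(1))
    if np.linalg.norm(s["contact_force"])>25: break
snap("side","9")
E
```

```text
25.15 [-14.3   0.3 203. ] 42.5 [-2.1  2.8  8.6]
25.675 [-14.2 -22.7 201.6] 42.4 [-1.3  1.7  8.1]
26.2 [  8.3 -23.  201.7] 42.2 [ 0.  -1.1  7.9]
26.725 [ 30.7 -23.  199.3] 42.7 [-0.  -0.   3.6]
27.25 [ 30.6  -0.3 200.5] 42.5 [-0.3 -2.5  0.6]
27.775 [ 30.6  22.5 199.4] 42.3 [-0.4 -1.5  0.3]
```

```bash
python3 - <<'E'
from bench import *; from h import *
for x in (50,62,67,70,73,76):
    line_to(kn(x,22.5),speed=60); s=observe();print(s["t"],krel(s["eef_pos"]),round(s["opening"],1),s["contact_force"].round(1))
    if np.hypot(*s["contact_force"][:2])>12: break
E
```

```text
28.3083 [ 50.1  22.6 195.6] 42.7 [0.6 0.6 2.6]
28.6667 [ 62.2  22.7 192.2] 42.4 [ 1.1 -0.2  3.7]
28.9167 [ 67.3  22.7 190.5] 42.5 [0.7 1.6 5.1]
29.1667 [ 70.4  22.7 189.4] 42.5 [0.3 0.3 4.9]
29.4167 [ 73.5  22.6 188.3] 42.4 [ 0.8 -0.5  6.5]
29.6667 [ 75.7  22.8 187.3] 42.5 [-7.5 -0.1 12.3]
```

The stop was felt at x ≈ 75.7 mm, so the lever is fully home. I'll release it, back off and check.

```bash
python3 - <<'E'
from bench import *; from h import *
line_to(kn(74.5,22.5),speed=60)
gripper_open(); s=observe();print(s["t"],s["contact_force"]); p=s["eef_pos"]
line_to([p[0],p[1],330],speed=180)
q=kn(0,0); goto([535,316,335],Q(84.3)); c=snap("wrist","9"); 
goto([480,0,400],Q(80)); d=snap("side","10"); snap("top","10"); e=observe();print(e["t"],e["contact_force"])
P=cloud(c);Z=P[:,:,2];m=mk(Z.shape,(230,140,360,330))&(Z>197-10)&(Z<222)
X=P[m]; A=np.c_[2*X,np.ones(len(X))]; sol=np.linalg.lstsq(A,(X**2).sum(1),rcond=None)[0]; print("knob",sol[:3].round(1),krel(sol[:3]),len(X))
E
```

```text
30.4167 [-0.26974324  0.05981396 -0.63756579]
33.4083 [-0.55625927  0.05154187 -0.70971911]
knob [627.5 333.8 191.3] [ 70.9  23.1 191.3] 1939
```

View pics/wrist9.png

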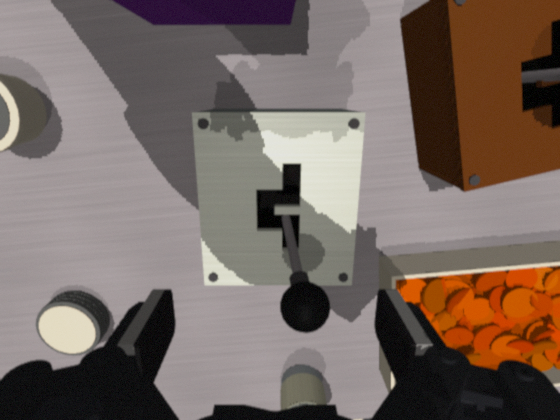

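View pics/side10.png

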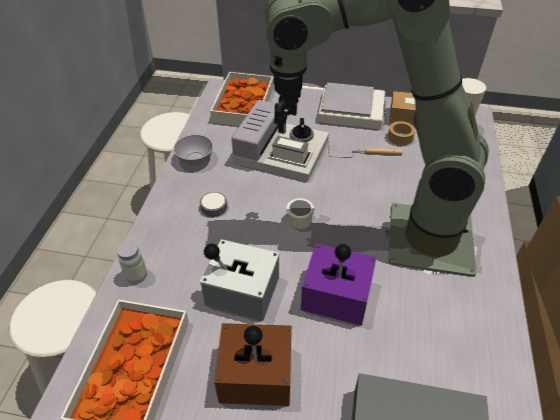

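The lever knob at (305,306) in the wrist view is in the end pocket: fore ≈0.35, side ≈0.11. In the side view the tub sits on the bed at (291,147), and the round tub and lids have not moved.

```bash
python3 -c "
from bench import *
print(observe()['t'],finish_job())"
```

```text
the job is handed in; nothing more can be done
33.4083 None
```

I did every step in order and handed the job in at 33.4 s of the 67 s allowed; no verdict is reported.

- **Tub:** it sits upright on the bed, about 1 mm from the centre, with its lid at z ≈ 100 mm and its yaw matching the bed. I checked this again after turning the dial.
- **Dial:** I turned it back from about 0.8 rad to the end stop, where I felt the stop torque. I then turned it clockwise three clicks and let go; the bar read 1.20 rad.
- **Lever:** I took it through the gate until I felt the end stop at about 76 mm, then let go. A last wrist picture puts the knob in the end pocket, at gate_fore about 0.35 and gate_side about 0.11.
- **Round tub and lids:** they look unmoved in the last side picture. I did not measure them again at the end.
- **Camera disagreement:** the top and side cameras differed by 7–10 mm in y, more than the stated 2 mm. I used close wrist views instead, and the grasps and the placing bore those out.

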